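# Hold the green check cell in the photometer's light path

## Task

First flip the lamp switch over from its red side to its green side so that it stays on. Then pick up the green glass check cell with the fingers on its two white frosted faces only, never touching its clear green glass, and hold it in the middle of the photometer's light path: upright, clear of the instrument, half-way between the two housings, its centre level with the two lenses and its clear faces square to them. Finish while still holding it there, without letting the cell touch the photometer, and leave the amber cell, the bottle and the carton where they are.

Things in the scene. Friction and masses are not known exactly. Their poses are not given: they have to be found in the camera images.
- switch_handle (a point): Centre of the black T-handle of the lamp switch (bar 16 x 44 x 16 mm, the 44 mm along the switch box's y), on a lever 60 mm long from the pivot to this point. The pivot axis is the box's y, 50 mm above the bench on the box's centre line. Off: the handle leans 0.5 rad towards the box's -x, so that this point is 29 mm to -x of the pivot and 103 mm above the bench; on: the mirror image to +x.
- lamp_switch (a joint): Angle of the lamp switch in rad: 0 = off (leans to the red mark, the box's -x), 1.0 = fully on (leans to the green mark, +x). The heavy steel handle (180 g) rests against the stop at either end by its own weight; about 1 N sideways on it moves it, and past the middle (0.5) it falls over to the other end by itself and stays there.
- switch_box: Grey fixed box, 100 (x) x 70 (y) x 50 (z) mm, that carries the lamp switch on its top; red mark on its -x side, green mark on its +x side. Origin: centre of its underside; x is the direction in which the handle is pushed to switch on.
- green_cell_center (a point): Centre (half-way up, 30 mm above the foot) of the solid green glass check cell: upright block 25 x 25 x 60 mm (z up), about 90 g, standing loose on the bench. The two faces looking to its own +x and -x are white and frosted (plates 4 mm thick, 25 mm apart outside to outside, over the full width and height): grip these. The faces looking to +y and -y, and the green part of the top, are clear glass: never touch these.
- amber_cell_center (a point): Centre (half-way up) of a like cell in amber glass, 25 x 25 x 60 mm, standing loose. Not to be used; leave it alone. The two cells may stand in either place.
- light_path (a point): Middle of the photometer's light path: 75 mm above the bench, half-way between the two lenses. The light runs along this frame's y, horizontally; z is up. The centre of the held green cell belongs here, the cell's y axis along this y (either way round).
- photometer: Fixed instrument; origin: centre of its underside, axes as those of light_path. Base 120 (x) x 190 (y) x 30 (z) mm; on it two housings, each 70 (x) x 45 (y) mm and reaching to 105 mm above the bench, with a lens in the inner face of each; the open gap between them is 94 mm along y, over the base's top at 30 mm, open to both x sides and above. A black line on each housing's roof marks the line of the light.
- spray_stock: White bottle with a blue cap, 64 mm in diameter, 160 mm tall, loose bystander. Origin: centre of its underside.
- strip_carton: White and blue carton, 60 x 100 x 45 mm, loose bystander. Origin: centre of its underside.
Mind the look-alikes: they are no part of the job. What is shaped like the part that bears green_cell_center but pink is not meant.

How it is judged:
On the way, in this order (a step that is already met when the one before it is completed fails the run):
1. the lamp switch is on (value of joint lamp_switch above 0.9 rad), for 0.2 s.
2. the green cell is lifted by its frosted faces (contact force between the fingers and green_cell_c1 above 0.5 N and contact force between the fingers and green_cell_c2 above 0.5 N and height (world z) of green_cell_center above 0.05 m), for 0.2 s.
At the end, for the whole second after the job is handed in: Switch above 0.9 rad; green cell held still by both frosted faces only, clear of the photometer, its centre within 5 mm sideways, 10 mm in height and 15 mm along the light of the path's middle, square and upright within 0.14 rad; bystanders within 20 mm of their places (value of joint lamp_switch above 0.9 rad and contact force between the fingers and green_cell_c1 above 0.5 N and contact force between the fingers and green_cell_c2 above 0.5 N and x of green_cell_center in the frame of light_path between -0.005 and 0.005 m and y of green_cell_center in the frame of light_path between -0.015 and 0.015 m and z of green_cell_center in the frame of light_path between -0.01 and 0.01 m and angle between the y axis of green_cell_center and the y axis of light_path, either way round below 0.14 rad and angle between green_cell_center's own z axis and vertical below 0.14 rad and linear speed of green_cell below 0.02 m/s and contact force between green_cell and photometer below 0.05 N and distance of each of amber_cell_center, spray_stock, strip_carton from where it was at the start of the episode below 0.02 m); the arm keeps its last pose, push and grip.
It fails at once if the fingers press on the clear glass of the green cell (over 0.5 N) (contact force between the fingers and green_cell_c0 above 0.5 N).
It fails at once if the green cell knocks against the photometer (over 1 N) (contact force between green_cell and photometer above 1 N).
It fails at once if a bystander is knocked away (over 20 mm) (distance of any of amber_cell_center, spray_stock, strip_carton from where it was at the start of the episode above 0.02 m).
It also fails if it takes over 58 s, if anything falls off the work surface, if the arm or the gripper's body presses on something with over 40 N, if the wrist force passes 120 N, or if a joint passes its speed limit or range.

## Robot

A 7-joint arm with a two-finger parallel gripper is mounted at the origin on the work surface. World frame = base frame: x ahead of the robot, y to its left, z up, the work surface at z = 0. Lengths are in m, angles in rad, forces in N, time in s.
With the tool pointing down it reaches from about 0.425 to 0.925 m from the base axis. Payload 6.8 kg.
Tool frame: the origin (TCP) lies at the very end of the fingers, on their centre line; the grasp point (between the pads) lies 19 mm behind it; z points along the fingers, x is the direction in which the jaws open and shut, and the axes are right-handed (so a half turn about z gives the same grasp; the last joint's range is limited). The gripper opens to 85 mm and grips with 20 to 120 N. Pads are 22 mm wide; open, the fingers measure 114 mm over their backs; the gripper's body (76 mm by 85 mm) begins 54 mm behind the grasp point. The pads swing forward as they close: fully open they stand 13 mm farther back than shut.
Start: joints at [-1.351, 0.477, 0.022, 1.555, -0.011, 1.109, -0.083], TCP at [0.217, 0.639, 0.231] pointing down, gripper open.
Joint ranges: [-2.96, 2.96], [-0.34, 2.1], [-1.41, 1.46], [0.24, 2.44], [-1.37, 4.51], [0.17, 1.92], [-2.96, 2.96]. Speed limits (rad/s): [2.39, 2.39, 3.14, 3.14, 3.14, 3.14, 3.14].

## Interface

Orientations are given as a rotation vector (axis times angle).
In Python, from bench import get_obs, imaging, hand_in gives the robot as it stands.
- The arm moves only by the tool send_rows, never from a script. Its argument "motion" is a list of rows, each an object with "dp": the shift along the world's x, y, z in m, a list of three; "rot": the turn, a rotation vector about the world's x, y, z in rad, a list of three; "grip": the finger opening in m, from 0 to 0.0854. In form: [{"dp": [dx, dy, dz], "rot": [ax, ay, az], "grip": grip}, ...]. A call has 1 to 20 rows; each row shifts and turns the pose as measured when the row begins; what a row does not reach is not made up. A row lasts 1/8 s, in which the tool goes at most 62.5 mm and 10.7 degrees, less where a joint would pass 70% of its speed; a pose out of reach is approached as far as the arm can. A call is refused whole if a number of a shift passes 0.0625 or a number of a turn 0.188, either way. A call with a gripper value outside its range is refused whole. The fingers move at their own pace and stop on an object; "grip_force" is the grip in N (left out, the last holds). Time passes only in rows, so rows that do not move let the fingers close. It gives the time, the measured TCP pose, the force and the opening at its end, in the units of the state.
- get_obs(): the state, without advancing time (a new reading comes with each control period).
- imaging.grab_frame(name): name is "scene" or "top"; returns a dict with "img" (420x560x3 uint8, red, green, blue), "fx", "fy", "cx", "cy" (pixels), "R" (3x3) and "t" (3): a world point X has camera coordinates R X + t. Camera axes: x right, y down, z forward; pixel columns grow to the right and rows downward; lengths in m; the calibration is good to about 2 mm. A picture is of the moment at which its call begins. There is no depth.
- hand_in(): hands the job in, once; it reports no verdict.
The state is a dict: "clock": time; "joints": joint angles; "qvel": joint speeds; "tau": joint torques, N m; "tcp_pos": TCP position; "orientation": TCP orientation; "contact_force": force on the tool from outside, world axes, zero at the start; "moment": the same for the moment, N m; "grip_width": finger opening in m.
Only numpy, scipy, OpenCV 4.12 (cv2) and the standard library are available. Lean on these libraries where they do the work, as an engineer would, in place of code of your own. Each camera call takes 0.05 s, during which the arm holds its last target. There are 200 camera calls.

## Working session

There is one attempt and no reset: what is moved stays moved. The work goes in short steps, Python scripts to look and compute and a tool call to move; the robot and the scene stay as the last step left them, time stands still between calls to the robot, and variables do not carry over. Pictures are saved under pics/ and viewed, about 8 in all and at most 12, crops included, and the job is handed in when it is done.

Besides the shell and the picture viewer there is one more tool, called after "Emit:" as name(argument=value, ...) on one line, values as JSON. send_rows: Moves the arm, as the interface text tells. Its arguments: {"type":"object","properties":{"motion":{"type":"array","items":{"type":"object","properties":{"dp":{"type":"array","items":{"type":"number"}},"rot":{"type":"array","items":{"type":"number"}},"grip":{"type":"number"}}}},"grip_force":{"type":"number"}},"required":["motion"]}

```bash
mkdir -p pics
cat > h.py <<'E'
import numpy as np, cv2
from bench import get_obs, imaging, hand_in
def ray(c,u,v,z):
    d=c["R"].T@np.array([(u-c["cx"])/c["fx"],(v-c["cy"])/c["fy"],1]); o=-c["R"].T@c["t"]
    return o+d*(z-o[2])/d[2]
def proj(c,X):
    p=(c["R"]@np.atleast_2d(X).T).T+c["t"]; return p[:,:2]/p[:,2:]*[c["fx"],c["fy"]]+[c["cx"],c["cy"]]
E
python3 - <<'E'
from h import *
import pickle
o=get_obs(); print(o)
for n in("scene","top"):
    c=imaging.grab_frame(n); pickle.dump(c,open(n+".pkl","wb")); print(n,c["fx"],c["fy"],c["cx"],c["cy"],-c["R"].T@c["t"],c["R"].round(3).tolist())
    cv2.imwrite(f"pics/{n}0.png",cv2.resize(c["img"][:,:,::-1],(800,600),interpolation=cv2.INTER_CUBIC))
E
```

```text
{'clock': 0.0, 'joints': array([-1.351062  ,  0.47785917,  0.02229819,  1.5564399 , -0.01150433,
        1.10924556, -0.08314276]), 'qvel': array([ 0.0011003 ,  0.00059089,  0.00064154, -0.00011977,  0.00022455,
        0.00089248, -0.00054127]), 'tau': array([-8.88783998e-04, -5.96460235e+01,  1.60761025e+00, -2.81203169e+01,
        1.25549655e-02,  9.31901392e-03,  2.87253170e-05]), 'tcp_pos': array([0.21714779, 0.63851208, 0.23029014]), 'orientation': array([ 2.55321747e+00,  1.82850642e+00, -2.22021095e-03]), 'contact_force': array([-0.09472094,  0.18878238, -0.312729  ]), 'moment': array([-0.04838275, -0.00045269,  0.00657231]), 'grip_width': 0.08552797564936064}
scene 461.1185834210433 461.1185834210433 281.44779982309507 213.0330471654266 [ 1.2207817  -0.43218511  0.82079483] [[0.616, 0.788, -0.003], [0.544, -0.428, -0.722], [-0.57, 0.443, -0.692]]
top 511.31827029322244 511.31827029322244 271.6896932898432 212.2378560967307 [0.39569069 0.03453216 1.32237425] [[0.029, -1.0, 0.006], [-0.985, -0.03, -0.171], [0.171, -0.001, -0.985]]
```

View pics/scene0.png

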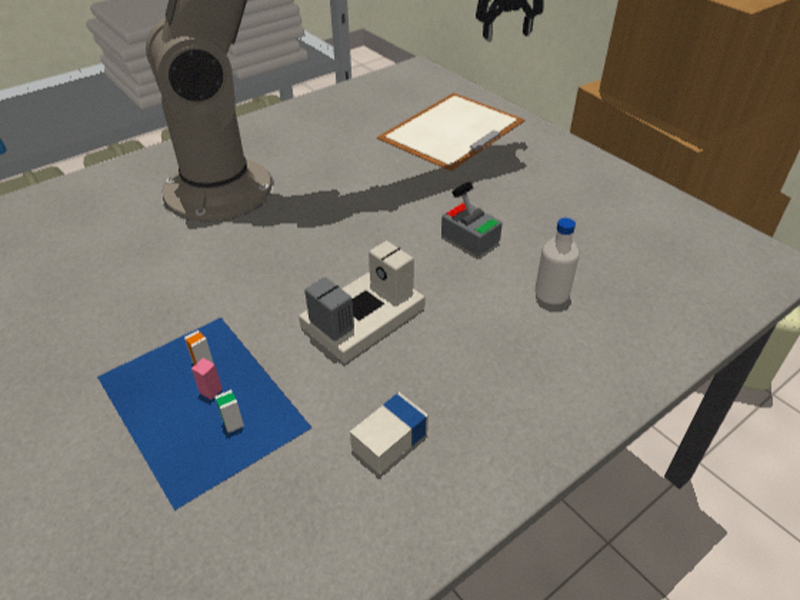

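View pics/top0.png

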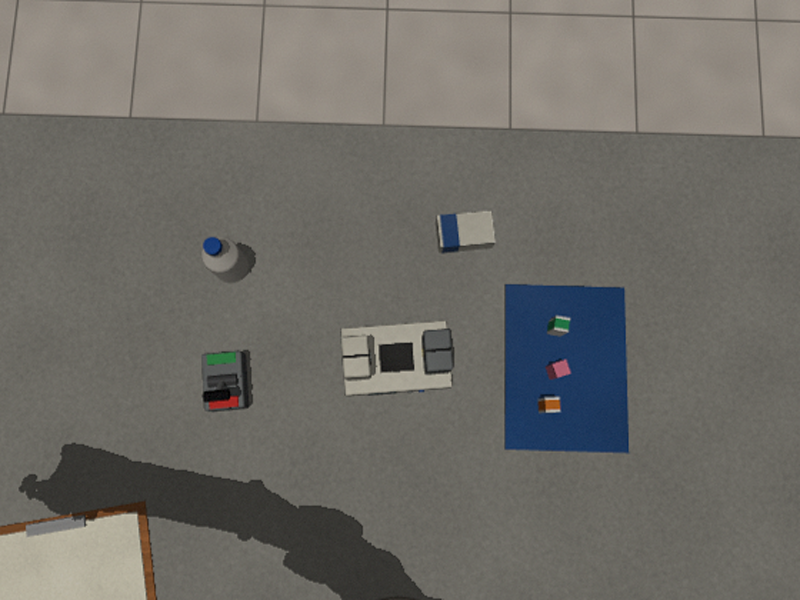

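The top view (800-px scale) shows three upright blocks on the blue mat: green at (559,325), pink at (559,369) and amber at (550,404). The green one with white side plates fits the description. The switch is at (223,380) leaning to red, the photometer is at (397,358), the bottle at (220,255) and the carton at (466,230). I'll enlarge crops to confirm.

Run:
```python
from h import *
import pickle
t=pickle.load(open("top.pkl","rb"));s=pickle.load(open("scene.pkl","rb"))
def crop(c,x,y,w,h,k): return cv2.resize(c["img"][y:y+h,x:x+w,::-1],None,fx=k,fy=k,interpolation=cv2.INTER_CUBIC)
a=np.hstack([crop(t,365,212,50,80,5),crop(s,120,225,60,80,5),crop(t,130,235,50,80,5)])[:, :800]
b=crop(t,232,218,92,65,3)
im=np.zeros((600,800,3),np.uint8); im[:400,:a.shape[1]]=a; im[402:402+195,:276]=b; b=crop(s,205,160,100,65,3); im[402:597,280:580]=b
cv2.imwrite("pics/c1.png",im)
hsv=cv2.cvtColor(t["img"],cv2.COLOR_RGB2HSV)
def blobs(name,lo,hi,z,box):
    m=cv2.inRange(hsv,lo,hi); M=np.zeros_like(m); x,y,w,h=box; M[y:y+h,x:x+w]=m[y:y+h,x:x+w]
    n,l,st,ce=cv2.connectedComponentsWithStats(M)
    for i in range(1,n):
        if st[i,4]>8:
            p=np.argwhere(l==i)[:,::-1].astype(np.float32); print(name,st[i],ce[i].round(1),ray(t,*ce[i],z).round(4),cv2.minAreaRect(p))
blobs("green",(45,100,60),(85,255,255),.06,(360,200,70,100))
blobs("orange",(5,120,80),(22,255,255),.06,(360,200,70,100))
blobs("pink",(150,60,80),(179,255,255),.06,(360,200,70,100))
blobs("swgreen",(45,100,60),(85,255,255),.05,(130,235,60,60))
blobs("swred",(0,150,80),(5,255,255),.05,(130,235,60,60))
blobs("blk",(0,0,0),(179,255,30),.103,(130,235,60,60))
blobs("base",(0,0,140),(40,60,255),.03,(230,215,100,70))
blobs("pad",(0,0,0),(179,255,40),.03,(230,215,100,70))
```

```text
green [388 223  11   8  61] [392.8 226. ] [ 0.5895 -0.2706  0.06  ] ((392.76470947265625, 226.05882263183594), (10.195732116699219, 5.857122898101807), 12.528807640075684)
orange [381 280  11   7  68] [385.9 282.6] [ 0.4488 -0.2521  0.06  ] ((386.0, 283.0), (6.0, 10.0), 90.0)
pink [385 252  14  12 116] [392.3 257.5] [ 0.511  -0.2683  0.06  ] ((391.4500427246094, 257.85003662109375), (10.75174331665039, 12.332881927490234), 71.56504821777344)
swgreen [145 247  20   8 142] [154.5 250.5] [0.5115 0.3217 0.05  ] ((154.5, 250.5), (7.0, 19.0), 90.0)
swred [146 277  21   9 120] [157.4 281.7] [0.435  0.3094 0.05  ] ((156.12057495117188, 281.0676574707031), (7.3628644943237305, 20.171178817749023), 85.60128784179688)
blk [170 253   2   6  11] [170.5 255.3] [0.4966 0.271  0.103 ] ((170.5, 255.5), (5.0, 1.0), 90.0)
blk [170 260   4  25  42] [171.8 271.9] [0.4572 0.2653 0.103 ] ((171.70516967773438, 271.9879150390625), (24.13475227355957, 1.9965488910675049), 86.633544921875)
blk [142 272  20   9 126] [151.6 276. ] [0.4461 0.3124 0.103 ] ((151.44593811035156, 276.1756591796875), (7.06915664672851
[... 412 characters left out ...]
 ((296.0, 239.0), (8.0, 0.0), -90.0)
pad [266 240  24  20 397] [277.  249.7] [0.5246 0.0166 0.03  ] ((277.1759033203125, 249.61036682128906), (18.68523406982422, 22.505327224731445), 85.2363510131836)
pad [299 243  17   3  18] [307.4 244.3] [ 0.5408 -0.0603  0.03  ] ((307.0296936035156, 244.29701232910156), (0.9950371980667114, 16.11960220336914), 84.2894058227539)
pad [240 248  19   2  19] [249.  248.5] [0.5257 0.0876 0.03  ] ((248.9950408935547, 248.45050048828125), (0.8955335021018982, 18.010173797607422), 84.2894058227539)
pad [301 259  14   2  14] [307.5 259.7] [ 0.5017 -0.0611  0.03  ] ((307.52972412109375, 259.7970275878906), (0.8955335021018982, 13.034988403320312), 84.2894058227539)
```

View pics/c1.png

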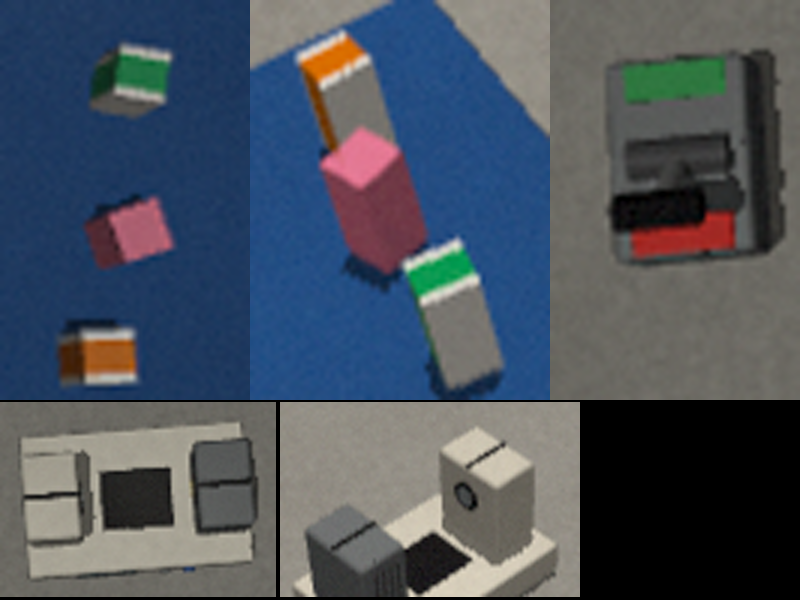

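Crop confirms: green glass with white frosted plates looking towards ±world x (roughly). Pink is the plain decoy, and amber is the other cell. Next I'll fit poses precisely in both cameras.

```bash
cat > fit.py <<'E'
from h import *
from scipy.optimize import minimize
SS=4
def box(x0,x1,y0,y1,z0,z1): return np.array([[x,y,z] for x in(x0,x1) for y in(y0,y1) for z in(z0,z1)])
F=[((0,1,3,2),(-1,0,0)),((4,5,7,6),(1,0,0)),((0,1,5,4),(0,-1,0)),((2,3,7,6),(0,1,0)),((1,3,7,5),(0,0,1))]
def cell(h=.0125):
    return [box(-h,h,-h,h,0,.06)], [(np.array([[x0,-h,.06],[x1,-h,.06],[x1,h,.06],[x0,h,.06]])) for x0,x1 in((-h,-h+.004),(h-.004,h))]
def photo(): return [box(-.06,.06,-.095,.095,0,.03),box(-.035,.035,-.092,-.047,.03,.105),box(-.035,.035,.047,.092,.03,.105)],[]
def swbox(): return [box(-.05,.05,-.035,.035,0,.05)],[]
def labels(c,p,model,roi):
    x,y,w,h=roi; L=np.zeros((h*SS,w*SS),np.uint8); k=1
    R=np.array([[np.cos(p[2]),-np.sin(p[2]),0],[np.sin(p[2]),np.cos(p[2]),0],[0,0,1]]); T=np.array([p[0],p[1],0])
    cam=R.T@(-c["R"].T@c["t"]-T); boxes,dec=model
    def draw(P,k):
        q=(proj(c,P@R.T+T)-[x,y]+.5)*SS-.5
        cv2.fillPoly(L,[np.round(q*16).astype(np.int32)],k,shift=4)
    # base first, rest far to near
    od=[boxes[0]]+sorted(boxes[1:],key=lambda b:-np.linalg.norm(b.mean(0)-cam))
    for b in od:
        for idx,n in F:
            P=b[list(idx)]
            if np.dot(cam-P.mean(0),n)>0: draw(P,k)
            k+=1
    for d in dec: draw(d,k)
    return L
def cost(p,cams,model,rois):
    s=0
    for c,roi in zip(cams,rois):
        x,y,w,h=roi; L=labels(c,p,model,roi)
        I=cv2.resize(c["img"][y:y+h,x:x+w],(w*SS,h*SS),interpolation=cv2.INTER_LINEAR).astype(float)
        for k in np.unique(L):
            v=I[L==k]; s+=((v-np.median(v,0)).__abs__()).clip(0,60).sum()/SS**2
    return s
def fit(p0,cams,model,half,starts):
    rois=[]
    for c in cams:
        q=proj(c,np.array([[p0[0]+a,p0[1]+b,z] for a in(-half,half) for b in(-half,half) for z in(0,.06)]))
        lo=np.floor(q.min(0)).astype(int); hi=np.ceil(q.max(0)).astype(int); rois.append((*lo,*(hi-lo)))
    best=None
    for a in starts:
        s=np.array([p0[0],p0[1],a])
        sim=np.array([s,s+[.008,0,0],s+[0,.008,0],s+[0,0,.15]])
        r=minimize(cost,s,(cams,model,rois),method="Nelder-Mead",options=dict(initial_simplex=sim,xatol=1e-4,fatol=.5))
        if best is None or r.fun<best.fun: best=r
    return best
E
python3 - <<'E'
from fit import *
import pickle
t=pickle.load(open("top.pkl","rb"));s=pickle.load(open("scene.pkl","rb"))
for n,p0,m,h,st in [("cell",(.5895,-.2706),cell(),.03,(-.2,0,.2)),("photo",(.523,.016),photo(),.11,(-.08,.0,.1)),("sw",(.473,.315),swbox(),.06,(-.15,0,.15))]:
    for nm,cs in(("both",[t,s]),("top",[t]),("scene",[s])):
        r=fit(p0,cs,m,h,st); print(n,nm,r.x.round(4),round(r.fun))
E
```

```text
cell both [ 0.5899 -0.2694 -0.1194] 74182
cell top [ 0.5892 -0.271  -0.1727] 9923
cell scene [ 0.5907 -0.2689 -0.1448] 61892
photo both [0.527  0.0174 0.1032] 541561
photo top [0.5252 0.0152 0.101 ] 228909
photo scene [0.5287 0.0182 0.1038] 288026
sw both [0.4765 0.3162 0.092 ] 221112
sw top [0.4737 0.311  0.1122] 108531
sw scene [0.4793 0.316  0.106 ] 102635
```

Emit:
send_rows(motion=[{"dp":[0.02,-0.037,0],"rot":[0,0,-0.127],"grip":0},{"dp":[0.02,-0.037,0],"rot":[0,0,-0.127],"grip":0},{"dp":[0.02,-0.037,0],"rot":[0,0,-0.127],"grip":0},{"dp":[0.02,-0.037,0],"rot":[0,0,-0.127],"grip":0},{"dp":[0.02,-0.037,0],"rot":[0,0,-0.127],"grip":0},{"dp":[0.02,-0.037,0],"rot":[0,0,-0.127],"grip":0},{"dp":[0.02,-0.037,0],"rot":[0,0,-0.127],"grip":0},{"dp":[0.02,-0.037,0],"rot":[0,0,-0.127],"grip":0},{"dp":[0.02,-0.037,0],"rot":[0,0,-0.127],"grip":0},{"dp":[0,0,0],"rot":[0,0,0],"grip":0}])

```text
clock: 1.35
tcp_pos: [0.3984, 0.2921, 0.2265]
orientation: [3.139, 0.098, -0.011]
contact_force: [-0.7, 0.4, -0.0]
grip_width: -0.0001
```

Emit:
send_rows(motion=[{"dp":[0.001,0.005,-0.035],"rot":[0,0,0.02],"grip":0},{"dp":[0.001,0.005,-0.035],"rot":[0,0,0.02],"grip":0},{"dp":[0.001,0.005,-0.035],"rot":[0,0,0],"grip":0},{"dp":[0,0,-0.031],"rot":[0,0,0],"grip":0},{"dp":[0,0,0],"rot":[0,0,0],"grip":0}])

```text
clock: 1.98
tcp_pos: [0.399, 0.312, 0.0867]
orientation: [-3.135, -0.178, 0.012]
contact_force: [-0.0, -0.1, 0.7]
grip_width: 0.0
```

Emit:
send_rows(motion=[{"dp":[0.01,0.0005,0.001],"rot":[0,0,0],"grip":0},{"dp":[0.01,0.0005,0.001],"rot":[0,0,0],"grip":0},{"dp":[0.01,0.0005,0.001],"rot":[0,0,0],"grip":0},{"dp":[0.01,0.0005,0.001],"rot":[0,0,0],"grip":0},{"dp":[0.01,0.0005,0.001],"rot":[0,0,0],"grip":0},{"dp":[0.01,0.0005,0.001],"rot":[0,0,0],"grip":0},{"dp":[0.01,0.0005,0],"rot":[0,0,0],"grip":0},{"dp":[0.005,0,0],"rot":[0,0,0],"grip":0},{"dp":[0,0,0],"rot":[0,0,0],"grip":0}])

```text
clock: 3.1
tcp_pos: [0.4821, 0.3179, 0.0973]
orientation: [-3.13, -0.179, 0.003]
contact_force: [0.7, 0.1, -0.3]
grip_width: -0.0003
```

Emit:
send_rows(motion=[{"dp":[-0.02,0,0],"rot":[0,0,0],"grip":0},{"dp":[-0.02,0,0.03],"rot":[0,0,0],"grip":0},{"dp":[0,-0.02,0.05],"rot":[0,0,0],"grip":0},{"dp":[0,-0.02,0.06],"rot":[0,0,0],"grip":0},{"dp":[0,-0.04,0.05],"rot":[0,0,0],"grip":0.045},{"dp":[0,-0.05,0.0],"rot":[0,0,0],"grip":0.045},{"dp":[0,-0.05,0.0],"rot":[0,0,0],"grip":0.045},{"dp":[0,-0.05,0.0],"rot":[0,0,0],"grip":0.045}])

```text
clock: 4.1
tcp_pos: [0.4363, 0.0866, 0.2902]
orientation: [-3.129, -0.197, 0.004]
contact_force: [-0.1, -0.8, 0.4]
grip_width: 0.0448
```

Run:
```python
from fit import *
import pickle
c=imaging.grab_frame("top"); s=imaging.grab_frame("scene")
a=np.hstack([cv2.resize(c["img"][235:305,125:205,::-1],None,fx=5,fy=5),cv2.resize(s["img"][110:180,290:370,::-1],None,fx=5,fy=5)])
cv2.imwrite("pics/sw.png",a)
for cs in ([c],[s]): print(fit((.5895,-.2706),cs,cell(),.03,(-.2,0,.2)).x)
print(get_obs()["tcp_pos"],get_obs()["grip_width"])
```

```text
[ 0.58907422 -0.27109199 -0.1849035 ]
[ 0.59075301 -0.26891265 -0.14494897]
[0.43616084 0.08249941 0.29005095] 0.044969435857100684
```

View pics/sw.png

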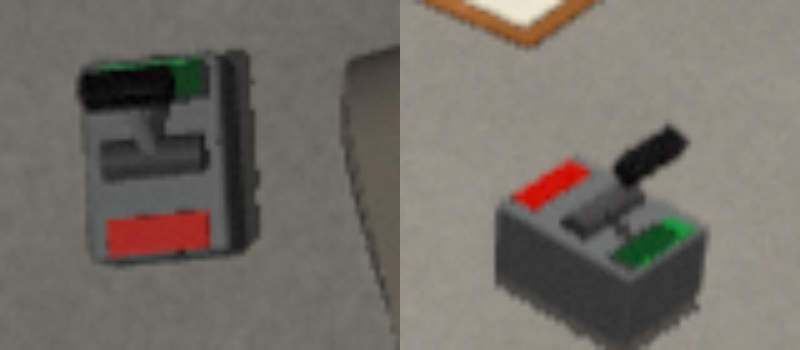

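The top crop shows the handle at (125,88), over the green mark, and the red mark is bare, so the switch is on. Next I'll go above the green cell.

Emit:
send_rows(motion=[{"dp":[0.017,-0.039,0],"rot":[0,0,-0.032],"grip":0.05},{"dp":[0.017,-0.039,0],"rot":[0,0,-0.032],"grip":0.05},{"dp":[0.017,-0.039,0],"rot":[0,0,-0.032],"grip":0.05},{"dp":[0.017,-0.039,0],"rot":[0,0,-0.032],"grip":0.05},{"dp":[0.017,-0.039,0],"rot":[0,0,-0.032],"grip":0.05},{"dp":[0.017,-0.039,0],"rot":[0,0,-0.032],"grip":0.05},{"dp":[0.017,-0.039,0],"rot":[0,0,-0.032],"grip":0.05},{"dp":[0.017,-0.039,-0.05],"rot":[0,0,-0.032],"grip":0.05},{"dp":[0.015,-0.035,-0.05],"rot":[0,0,-0.03],"grip":0.05},{"dp":[0,0,0],"rot":[0,0,0],"grip":0.05}])

```text
clock: 5.45
tcp_pos: [0.5903, -0.2635, 0.1876]
orientation: [-3.119, 0.256, 0.006]
contact_force: [-0.3, 0.6, 0.4]
grip_width: 0.05
```

```bash
cat > st.py <<'E'
from h import *
from scipy.spatial.transform import Rotation as Ro
o=get_obs(); R=Ro.from_rotvec(o["orientation"]).as_matrix()
print("t",o["clock"],"tcp",o["tcp_pos"].round(4),"yaw x",np.arctan2(R[1,0],R[0,0]).round(4),"ztool",R[:,2].round(3),"grip",round(o["grip_width"],4),"F",o["contact_force"].round(1),"grasp pt",(o["tcp_pos"]-.019*R[:,2]).round(4))
# turn needed to make tool vertical
print("levelling rot",np.cross(R[:,2],[0,0,-1]).round(4))
E
python3 st.py
```

```text
t 5.45 tcp [ 0.5903 -0.2635  0.1876] yaw x -0.1637 ztool [-0.003  0.013 -1.   ] grip 0.05 F [-0.3  0.6  0.4] grasp pt [ 0.5903 -0.2637  0.2066]
levelling rot [-0.0129 -0.0026 -0.    ]
```

Emit:
send_rows(motion=[{"dp":[0,-0.0035,-0.025],"rot":[-0.006,-0.002,0],"grip":0.05},{"dp":[0,-0.003,-0.025],"rot":[-0.006,0,0],"grip":0.05},{"dp":[0,0,-0.025],"rot":[0,0,0],"grip":0.05},{"dp":[0,0,-0.02],"rot":[0,0,0],"grip":0.05},{"dp":[0,0,-0.005],"rot":[0,0,0],"grip":0.05},{"dp":[0,0,0],"rot":[0,0,0],"grip":0.05}])

```text
clock: 6.2
tcp_pos: [0.5954, -0.2632, 0.0898]
orientation: [-3.128, 0.244, -0.011]
contact_force: [1.2, 0.2, -0.3]
grip_width: 0.05
```

```bash
python3 st.py
python3 - <<'E'
from h import *
c=imaging.grab_frame("top"); s=imaging.grab_frame("scene")
a=np.hstack([cv2.resize(c["img"][200:290,350:430,::-1],None,fx=5,fy=5),cv2.resize(s["img"][220:310,120:200,::-1],None,fx=5,fy=5)])
cv2.imwrite("pics/pre.png",a)
E
```

```text
t 6.2 tcp [ 0.5954 -0.2632  0.0898] yaw x -0.1555 ztool [ 0.007  0.004 -1.   ] grip 0.05 F [ 1.2  0.2 -0.3] grasp pt [ 0.5952 -0.2632  0.1088]
levelling rot [-0.0039  0.0071  0.    ]
```

View pics/pre.png

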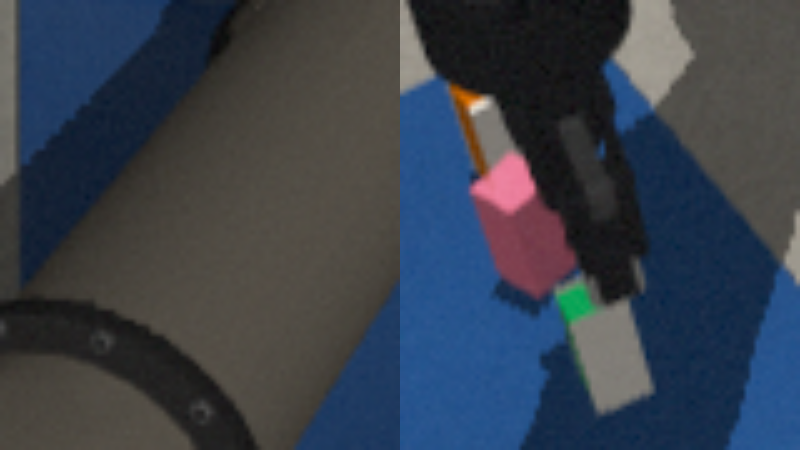

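The scene crop shows the fingers above the cell but offset towards +y, which agrees with the measured TCP. I'll correct that before descending.

Emit:
send_rows(motion=[{"dp":[-0.005,-0.007,0],"rot":[-0.004,0.007,0],"grip":0.05},{"dp":[0,0,0],"rot":[0,0,0],"grip":0.05}])

```text
clock: 6.55
tcp_pos: [0.5908, -0.2718, 0.0917]
orientation: [3.13, -0.245, 0.004]
contact_force: [-0.3, -1.0, 0.1]
grip_width: 0.0503
```

```bash
python3 st.py
```

```text
t 6.55 tcp [ 0.5908 -0.2718  0.0917] yaw x -0.1563 ztool [ 0.002 -0.002 -1.   ] grip 0.0503 F [-0.3 -1.   0.1] grasp pt [ 0.5907 -0.2718  0.1107]
levelling rot [0.0018 0.0024 0.    ]
```

Emit:
send_rows(motion=[{"dp":[-0.001,0.001,-0.015],"rot":[0,0,0],"grip":0.05},{"dp":[-0.001,0,-0.015],"rot":[0,0,0],"grip":0.05},{"dp":[-0.001,0,-0.015],"rot":[0,0,0],"grip":0.05},{"dp":[0,0,0],"rot":[0,0,0],"grip":0.05}])

```text
clock: 7.05
tcp_pos: [0.5867, -0.2702, 0.0425]
orientation: [3.131, -0.245, 0.001]
contact_force: [-0.5, -0.3, 0.2]
grip_width: 0.0503
```

```bash
python3 st.py
```

```text
t 7.05 tcp [ 0.5867 -0.2702  0.0425] yaw x -0.1564 ztool [ 0.001 -0.001 -1.   ] grip 0.0503 F [-0.5 -0.3  0.2] grasp pt [ 0.5867 -0.2702  0.0615]
levelling rot [0.0008 0.0008 0.    ]
```

Emit:
send_rows(motion=[{"dp":[0.003,0,-0.01],"rot":[0,0,0],"grip":0.05},{"dp":[0,0,-0.01],"rot":[0,0,0],"grip":0.05},{"dp":[0,0,0],"rot":[0,0,0],"grip":0.05}])

```text
clock: 7.42
tcp_pos: [0.5903, -0.2703, 0.0211]
orientation: [3.131, -0.245, 0.002]
contact_force: [0.2, -0.4, 0.6]
grip_width: 0.0499
```

```bash
python3 st.py
python3 - <<'E'
from h import *
s=imaging.grab_frame("scene")
cv2.imwrite("pics/pre2.png",cv2.resize(s["img"][220:310,110:210,::-1],None,fx=6,fy=6,interpolation=cv2.INTER_CUBIC))
E
```

```text
t 7.425 tcp [ 0.5903 -0.2703  0.0211] yaw x -0.1563 ztool [ 0.001 -0.001 -1.   ] grip 0.0499 F [ 0.2 -0.4  0.6] grasp pt [ 0.5902 -0.2703  0.0401]
levelling rot [0.001  0.0011 0.    ]
```

View pics/pre2.png

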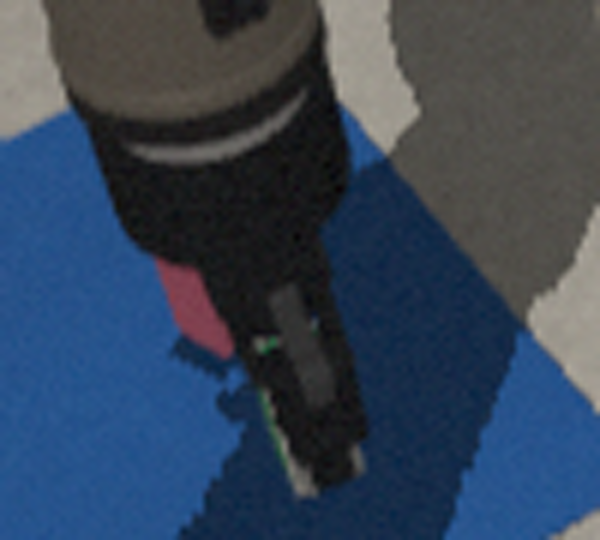

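The finger sits centred on the frosted face, with white visible on both sides of it at (300,490) and (360,460). I'll grip.

Emit:
send_rows(grip_force=40, motion=[{"dp":[0,0,0],"rot":[0,0,0],"grip":0.01},{"dp":[0,0,0],"rot":[0,0,0],"grip":0.01},{"dp":[0,0,0],"rot":[0,0,0],"grip":0.01},{"dp":[0,0,0],"rot":[0,0,0],"grip":0.01},{"dp":[0,0,0],"rot":[0,0,0],"grip":0.01},{"dp":[0,0,0],"rot":[0,0,0],"grip":0.01}])

```text
clock: 8.22
tcp_pos: [0.591, -0.2707, 0.0225]
orientation: [3.131, -0.245, 0.005]
contact_force: [0.2, -0.0, -0.2]
grip_width: 0.0244
```

```bash
python3 st.py
```

```text
t 8.225 tcp [ 0.591  -0.2707  0.0225] yaw x -0.1563 ztool [ 0.003 -0.002 -1.   ] grip 0.0244 F [ 0.2 -0.  -0.2] grasp pt [ 0.5909 -0.2706  0.0415]
levelling rot [0.0017 0.003  0.    ]
```

Emit:
send_rows(motion=[{"dp":[0,0,0.02],"rot":[0,0,0],"grip":0.01},{"dp":[0,0,0.03],"rot":[0,0,0],"grip":0.01},{"dp":[0,0,0.04],"rot":[0,0,0],"grip":0.01},{"dp":[0,0,0.04],"rot":[0,0,0],"grip":0.01},{"dp":[0,0,0.04],"rot":[0,0,0],"grip":0.01},{"dp":[-0.006,0.028,0],"rot":[0,0,0.026],"grip":0.01},{"dp":[-0.006,0.028,0],"rot":[0,0,0.026],"grip":0.01},{"dp":[-0.006,0.028,0],"rot":[0,0,0.026],"grip":0.01},{"dp":[-0.006,0.028,0],"rot":[0,0,0.026],"grip":0.01},{"dp":[-0.006,0.028,0],"rot":[0,0,0.026],"grip":0.01},{"dp":[-0.006,0.028,0],"rot":[0,0,0.026],"grip":0.01},{"dp":[-0.006,0.028,0],"rot":[0,0,0.026],"grip":0.01},{"dp":[-0.006,0.028,0],"rot":[0,0,0.026],"grip":0.01},{"dp":[-0.006,0.028,0],"rot":[0,0,0.026],"grip":0.01},{"dp":[0,0,0],"rot":[0,0,0],"grip":0.01}])

```text
clock: 10.1
tcp_pos: [0.5342, -0.0169, 0.2183]
orientation: [-3.138, -0.118, -0.034]
contact_force: [-0.1, 0.7, 0.3]
grip_width: 0.0243
```

```bash
python3 st.py
```

```text
t 10.1 tcp [ 0.5342 -0.0169  0.2183] yaw x 0.0754 ztool [ 0.022  0.002 -1.   ] grip 0.0243 F [-0.1  0.7  0.3] grasp pt [ 0.5338 -0.0169  0.2373]
levelling rot [-0.0021  0.0218  0.    ]
```

Emit:
send_rows(motion=[{"dp":[-0.003,0.017,-0.01],"rot":[0,0.011,0.014],"grip":0.01},{"dp":[-0.003,0.017,-0.01],"rot":[-0.002,0.011,0.013],"grip":0.01},{"dp":[0,0,0],"rot":[0,0,0],"grip":0.01},{"dp":[0,0,0],"rot":[0,0,0],"grip":0.01}])

```text
clock: 10.6
tcp_pos: [0.528, 0.0173, 0.1978]
orientation: [3.137, 0.159, -0.001]
contact_force: [-0.7, 0.3, -1.0]
grip_width: 0.0244
```

```bash
python3 st.py;python3 - <<'E'
from h import *
s=imaging.grab_frame("scene")
a=cv2.resize(s["img"][110:260,190:320,::-1],None,fx=4,fy=4,interpolation=cv2.INTER_CUBIC)
cv2.imwrite("pics/above.png",a)
E
```

```text
t 10.6 tcp [0.528  0.0173 0.1978] yaw x 0.1011 ztool [-0.001 -0.    -1.   ] grip 0.0244 F [-0.7  0.3 -1. ] grasp pt [0.528  0.0173 0.2168]
levelling rot [ 0.0004 -0.0008  0.    ]
```

View pics/above.png

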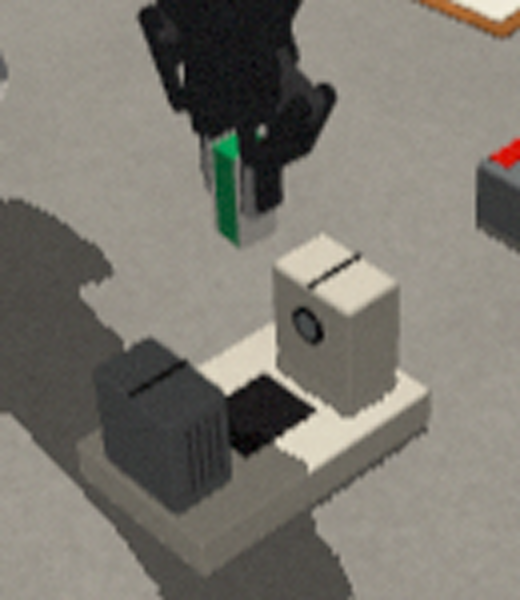

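The cell is held upright above the gap. I'll descend with checks.

Emit:
send_rows(motion=[{"dp":[0,0,-0.02],"rot":[0,0,0],"grip":0.01},{"dp":[0,0,-0.02],"rot":[0,0,0],"grip":0.01},{"dp":[0,0,-0.02],"rot":[0,0,0],"grip":0.01},{"dp":[0,0,-0.01],"rot":[0,0,0],"grip":0.01},{"dp":[0,0,0],"rot":[0,0,0],"grip":0.01}])

```text
clock: 11.28
tcp_pos: [0.5297, 0.0143, 0.1274]
orientation: [3.137, 0.151, 0.004]
contact_force: [-0.3, 0.1, -1.6]
grip_width: 0.0245
```

```bash
python3 st.py
```

```text
t 11.275 tcp [0.5297 0.0143 0.1274] yaw x 0.0962 ztool [ 0.003 -0.001 -1.   ] grip 0.0245 F [-0.3  0.1 -1.6] grasp pt [0.5296 0.0143 0.1464]
levelling rot [0.0008 0.0027 0.    ]
```

Emit:
send_rows(motion=[{"dp":[-0.002,0.003,-0.015],"rot":[0,0.002,0.005],"grip":0.01},{"dp":[0,0,-0.015],"rot":[0,0,0],"grip":0.01},{"dp":[0,0,-0.015],"rot":[0,0,0],"grip":0.01},{"dp":[0,0,-0.01],"rot":[0,0,0],"grip":0.01},{"dp":[0,0,0],"rot":[0,0,0],"grip":0.01},{"dp":[0,0,0],"rot":[0,0,0],"grip":0.01}])

```text
clock: 12.02
tcp_pos: [0.5283, 0.0175, 0.0695]
orientation: [3.137, 0.159, 0.003]
contact_force: [-0.3, -0.3, -1.2]
grip_width: 0.025
```

```bash
python3 st.py
python3 - <<'E'
from fit import *
import pickle
c=imaging.grab_frame("top"); s=imaging.grab_frame("scene")
pickle.dump((c,s),open("end.pkl","wb"))
# predicted outlines: photometer fit + cell at its light path
out=[]
for cam,b in((s,(195,125,110,120)),(c,(225,205,110,120))):
    x,y,w,h=b;k=3.6
    a=cv2.resize(cam["img"][y:y+h,x:x+w,::-1],None,fx=k,fy=k,interpolation=cv2.INTER_CUBIC)
    o=get_obs()["tcp_pos"]
    for p,B,col in[((.5275,.017,.102),photo()[0][0],(0,255,255)),((.5275,.017,.102),photo()[0][1],(0,255,255)),((.5275,.017,.102),photo()[0][2],(0,255,255)),((.5275,.017,.102),box(-.0125,.0125,-.0125,.0125,.045,.105),(0,0,255))]:
        R=np.array([[np.cos(p[2]),-np.sin(p[2]),0],[np.sin(p[2]),np.cos(p[2]),0],[0,0,1]])
        q=((proj(cam,B@R.T+[p[0],p[1],0])-[x,y]+.5)*k-.5).round().astype(int)
        for i in range(8):
            for j in(1,2,4):
                if not i&j: cv2.line(a,tuple(map(int,q[i])),tuple(map(int,q[i|j])),col,1)
    out.append(a)
cv2.imwrite("pics/end.png",np.hstack(out))
E
```

```text
t 12.025 tcp [0.5283 0.0175 0.0695] yaw x 0.1014 ztool [ 0.002 -0.    -1.   ] grip 0.025 F [-0.3 -0.3 -1.2] grasp pt [0.5283 0.0175 0.0885]
levelling rot [0.0004 0.002  0.    ]
```

View pics/end.png

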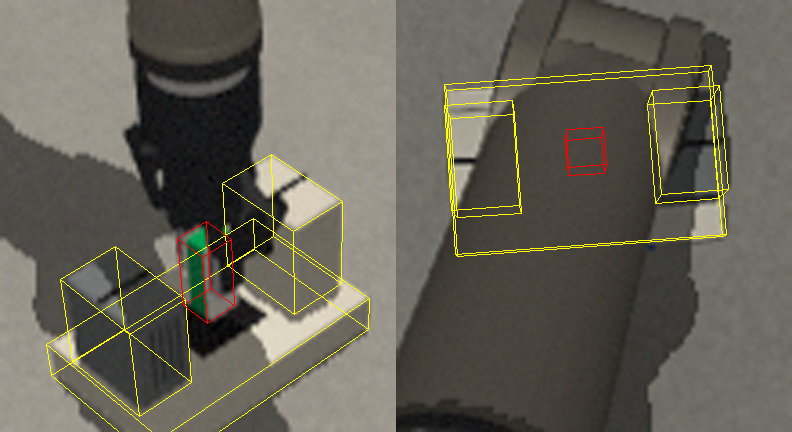

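The scene overlay shows the held green cell at (200,265) coinciding with the predicted outline of a cell centred on the light path, clear of both housings and the base. The top view is hidden by the arm. I'll let it settle, recheck and hand in.

Emit:
send_rows(motion=[{"dp":[0,0,-0.001],"rot":[0,0,0],"grip":0.01},{"dp":[0,0,0],"rot":[0,0,0],"grip":0.01},{"dp":[0,0,0],"rot":[0,0,0],"grip":0.01},{"dp":[0,0,0],"rot":[0,0,0],"grip":0.01}])

```text
clock: 12.62
tcp_pos: [0.5291, 0.0178, 0.0695]
orientation: [-3.137, -0.16, -0.007]
contact_force: [0.5, 0.1, -0.9]
grip_width: 0.0246
```

```bash
python3 st.py
python3 - <<'E'
from h import *
import pickle
t=pickle.load(open("top.pkl","rb")); c=imaging.grab_frame("top")
for n,(x,y,w,h) in dict(bottle=(138,162,45,38),carton=(300,142,52,38)).items():
    print(n,"mean diff",np.abs(t["img"][y:y+h,x:x+w].astype(int)-c["img"][y:y+h,x:x+w]).mean().round(2))
print(np.abs(get_obs()["qvel"]).max()); 
o=get_obs()["tcp_pos"]
if abs(o[0]-.528)<.0025 and abs(o[1]-.017)<.006 and abs(o[2]-.0685)<.004: hand_in(); print("handed in")
E
```

```text
t 12.625 tcp [0.5291 0.0178 0.0695] yaw x 0.1017 ztool [ 0.004  0.    -1.   ] grip 0.0246 F [ 0.5  0.1 -0.9] grasp pt [0.529  0.0178 0.0885]
levelling rot [-0.0003  0.0043  0.    ]
bottle mean diff 4.73
carton mean diff 5.3
0.0010300534268927882
the job is handed in; nothing more can be done
handed in
```

The job is handed in, at about 12.6 s on the robot's clock. The lamp switch is on, and the green cell is held by its two frosted faces in the photometer's light path.

- **Switch:** I pushed the handle over with the closed fingers. A camera crop afterwards showed it resting on the green side.
- **Cell pose:** By the last arm reading and the photometer position fitted from the pictures, the cell's centre is about 1 mm off sideways. It is about 1–2 mm off along the light and 2 mm high. It is square within about 0.01–0.02 rad, tilted about 0.004 rad, and the arm was still (under 0.002 rad/s).
- **Clear of the instrument:** The scene picture showed the cell matching the outline drawn for it, clear of both housings and the base. The measured outside force stayed around 1 N.
- **Bystanders:** The bottle and carton looked almost unchanged from the start (average difference about 5 of 255 grey levels, not broken down further). I did not measure the amber cell again after the grasp; the arm did not come near it.

Two limits on these checks:
- The two cameras disagreed by up to 3.5 mm on the photometer's x position, so I used a value in between, and the sideways figure is only that certain.
- The top camera could not see the cell at the end because the arm hid it, so the final position rests on the scene camera and the arm's own readings.

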